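# Sweep the tilting jig clear and hold its flap at the pointer

## Robot

A 6-joint arm with a two-finger parallel gripper is mounted at the origin on the work surface. World frame = base frame: x ahead of the robot, y to its left, z up, the work surface at z = 0. Lengths are in m, angles in rad, forces in N, time in s.
With the tool pointing down it reaches from about 0.3 to 0.85 m from the base axis. Payload 4.2 kg.
Tool frame: the origin (TCP) lies between the finger pads, 19 mm behind the fingertips; this is the grasp point; z points along the fingers, y is the line along which they close (so a half turn about z gives the same grasp; the last joint's range is limited). The gripper opens to 91 mm and grips with 3 to 60 N. Pads are 32 mm wide; open, the fingers measure 118 mm over their backs; the gripper's body (76 mm by 178 mm) begins 60 mm behind the grasp point.
Start: joints at [-0.02, 0.32, 1.565, -0, 1.257, -0.02], TCP at [0.575, 0, 0.233] pointing down, gripper open.
Joint ranges: [-3.11, 3.11], [-0.84, 2.01], [0.21, 2.61], [-1.34, 4.49], [0.05, 2.63], [-2.56, 2.56]. Speed limits (rad/s): [2.57, 2.57, 3.14, 3.14, 3.14, 3.14].

## Interface

Orientations are given as a unit quaternion [w, x, y, z].
In Python, from cell import bot gives the robot as it stands.
- The arm moves only by the tool step_hand, called after ">>>" in YAML: its name, and indented under it one key for each argument. Schema: {"type":"object","properties":{"offsets":{"type":"array","items":{"type":"number"},"minItems":6,"maxItems":60},"finger_gap":{"type":"number"},"grip_force":{"type":"number"},"only":{"type":"string"},"quiet":{"type":"boolean"},"lines":{"type":"string"}},"required":["offsets"],"additionalProperties":false}. offsets is one flat list of numbers that holds 1 to 10 rows one after another, with no inner brackets; each row has 6 numbers: dx, dy, dz in shares of 80 cm (1.0 is 80 cm), then a rotation vector rx, ry, rz in normalised numbers (1 is 4 rad); each row shifts and turns the commanded pose from where the row before left it, along the tool's axes as they then stand; what a row does not reach is not made up. A row lasts 1/12 s, in which the tool goes at most 0.0417 m and 0.125 rad, less where a joint would pass 70% of its speed; a pose out of reach is approached as far as the arm can. finger_gap is the finger opening in m, set as the call begins (left out keeps the last). The fingers move at their own pace and stop on an object; grip_force is the grip in N (left out, the last holds). Time passes only in rows, so rows that do not move let the fingers close. The tool returns the time, the measured TCP pose, the force, the opening and the grip force at its end. only (a regular expression) keeps the lines of the reply that match it, lines (a string "A,B") keeps lines A to B, and quiet returns only ok. Input that does not fit is refused with a message, and nothing moves.
- bot.get_state(): the state, without advancing time (a new reading comes with each control period).
- bot.read_camera(name): name is "scene" or "side" or "wrist"; returns a dict with "img" (384x512x3 uint8, red, green, blue), "range_z" (384x512 float32, m along the optical axis (not along the pixel's ray), 0 where there is no reading), "K" (3x3 intrinsics, pixels), "k1" (the pictures are not rectified: a ray, as slopes to the right and down, at radius r is drawn at 1 + k1 r^2 times it, then the intrinsics apply), "world_to_cam" (4x4, takes a point from world to camera coordinates); the wrist camera has in their place "mount" (4x4, takes a point from camera to tool coordinates, whose origin is the TCP and whose axes are the flange's). Camera axes: x right, y down, z forward; pixel columns grow to the right and rows downward; lengths in m; the calibration is good to about 2 mm. A picture is of the moment at which its call begins: read the wrist's pose just before it.
- bot.close_job(): hands the job in; it is judged then, once.
Trained networks look in a picture, given as the dict that the camera call returned (one of the last four; its "shot" number tells which), for a name from the list of things; names that differ only in an ending like _2 or _b are one class to them, and where a whole thing is asked for, a point or a joint stands for the part that bears it (a point fixed in the world has none). Each returns a list of dicts, best first, with "confidence" (0 to 1); they miss things now and then, are a little off and sometimes report something else, mostly with a low value. They report only what shows in the picture. A call takes as long as a camera call. They do not tell look-alikes from the thing itself.
- bot.boxes_of(picture, name): "bbox" ([left, top, right, bottom] in pixels, round what is visible of it).
- bot.outline_of(picture, name): "region" (384x512 bool, what is visible of it) and "bbox" ([left, top, right, bottom] in pixels, round what is visible of it).
The state is a dict: "time": time; "q": joint angles; "joint_velocities": joint speeds; "tau": joint torques, N m; "eef_pos": TCP position; "tool_rot": TCP orientation; "ft_force": force on the tool from outside, world axes, zero at the start; "moment": the same for the moment, N m; "width": finger opening in m; "gripper_force": force on a finger pad.
Only numpy, scipy, OpenCV 4.12 (cv2) and the standard library are available. Lean on these libraries where they do the work, as an engineer would, in place of code of your own. Each camera call takes 0.05 s, during which the arm holds its last target. There are 200 camera calls.

## Task

Sweep the four wood chips off the tilting jig's flap into the catch tray beside it, using the scraper block and not the fingers and leaving the flap down meanwhile, then stand the scraper back upright on the bench, clear of the jig. Then take the flap by its handle and swing it up until it is in line with the steel pointer on the quadrant, and finish holding it there, still, without letting go, so that I can lock it. Leave the pointer and everything else on the bench where they are.

Things in the scene. Friction and masses are not known exactly. Their poses are not given: they have to be found in the camera images.
- jig: tilting jig, fixed to the bench. Origin on the bench below the flap's middle part; x points away from the robot to the hinge, y to the open side with the tray, z up. On its wooden base lies the flap, a plywood plate 180 (x) x 240 (y) x 15: when down, its top is at z 50 and it covers x -80..100, y -120..120
- flap_hinge (a point): point on the flap's hinge axis in its middle: jig x 100, y 0, z 42.5 (the plate's far edge); axis along jig y. Right of the flap stands the quadrant: a post to z 155 at jig x 100, y -145 and a steel rod arc of radius 115 about this axis, top at z 162
- tray (a point): middle of the aluminium catch tray's floor, at jig x 10, y 190, z 4. The tray is fixed to the jig below the flap's open (+y) edge: inside jig x -106..126, y 112..271, walls 30 high on three sides, none towards the flap
- flap (a joint): angle of the flap, rad: 0 = lying flat on the base (its stop), grows as the near edge swings up about the far edge; at most 1.4. It weighs about 0.65 kg; the hinge runs freely, so the flap falls shut when let go
- flap_handle (a point): middle of the flap's handle, a level steel rod of diameter 16 parallel to the hinge, 250 from its axis, 70 beyond the plate's near edge, on two arms 62 either side of this point. Flap down: jig x -150, y 0, z 42.5, only bench below. x axis from handle to hinge, y along the rod. It can turn in the grip
- pointer (a joint): angle of the steel pointer on the quadrant, rad, same zero and direction as the flap's angle: the marked angle, 0.45 to 0.95. Held by friction; not to be touched
- pointer_tip (a point): free end of the pointer, a bar 150 long, 8 wide and 9 thick that turns about the flap's hinge axis at jig y -131, beside the flap's right edge; x axis from the tip to the hinge
- scraper: wooden scraper block, loose, upright on the bench right of the jig: blade 150 (x) x 34 (y) x 32 (z), on its middle a dark upright square grip 28 x 28 from z 32 to z 85. Origin: centre of its underside. About 0.16 kg
- chip0: loose wood chip (block 28 x 18 x 10, about 11 g) lying on the flap; origin under its centre. The four are alike
- chip1: loose wood chip (block 28 x 18 x 10, about 11 g) lying on the flap; origin under its centre. The four are alike
- chip2: loose wood chip (block 28 x 18 x 10, about 11 g) lying on the flap; origin under its centre. The four are alike
- chip3: loose wood chip (block 28 x 18 x 10, about 11 g) lying on the flap; origin under its centre. The four are alike
- screwdriver: black-handled screwdriver, about 200 long, lying on the bench between the jig and the scraper. Bystander
- square: try square lying flat: dark wooden stock 100 x 22 x 16, steel blade 140 long at right angles, between the robot and the tray. Origin under the stock's middle. Bystander
- mallet: wooden mallet lying on the bench, front left: head 55 x 95 x 60, handle 200 long to -x. Origin under the head. Bystander
- glue: white glue bottle, diameter 62, 95 tall, standing beyond the scraper. Bystander
- jar: glass jar with a steel lid, diameter 64, 85 tall, just right of the quadrant. Bystander
- offcut: hardwood block 90 x 50 x 40 lying left of the catch tray. Bystander
Things that resemble listed ones, but are neither listed nor needed, are in the scene too. What is shaped like the scraper but green is not meant.

How it is judged:
On the way, in this order (a step that is already met when the one before it is completed fails the run):
1. all four chips lie in the catch tray, the scraper in the gripper and the flap still down (y of chip0 in the frame of jig between 0.115 and 0.275 m and x of chip0 in the frame of jig between -0.11 and 0.13 m and height (world z) of each of chip0, chip1, chip2, chip3 below 0.032 m and y of chip1 in the frame of jig between 0.115 and 0.275 m and x of chip1 in the frame of jig between -0.11 and 0.13 m and y of chip2 in the frame of jig between 0.115 and 0.275 m and x of chip2 in the frame of jig between -0.11 and 0.13 m and y of chip3 in the frame of jig between 0.115 and 0.275 m and x of chip3 in the frame of jig between -0.11 and 0.13 m and value of joint flap below 0.06 rad and contact force between the fingers and scraper above 0.5 N), for 0.2 s.
2. the scraper stands upright on the bench, clear of the jig and released, the flap still down (height (world z) of scraper below 0.012 m and angle between scraper's own z axis and vertical below 0.15 rad and contact force between the fingers and scraper below 0.1 N and contact force between scraper and jig below 0.1 N and linear speed of scraper below 0.03 m/s and value of joint flap below 0.06 rad), for 0.2 s.
At the end, for the whole second after the job is handed in: The fingers hold the flap (over 0.4 N) at its handle (TCP within 90 mm of its middle), within 0.07 rad of the pointer, turning slower than 0.1 rad/s; all four chips lie in the catch tray; the scraper stands upright on the bench (within 0.15 rad), released, at rest, not on the jig (angle between the x axis of flap_handle and the x axis of pointer_tip, either way round below 0.07 rad and value of joint flap above 0.3 rad and velocity of joint flap between -0.1 and 0.1 rad/s and contact force between the fingers and flap above 0.4 N and distance between the grasp point and flap_handle below 0.09 m and height (world z) of scraper below 0.012 m and angle between scraper's own z axis and vertical below 0.15 rad and contact force between the fingers and scraper below 0.1 N and contact force between scraper and jig below 0.1 N and linear speed of scraper below 0.03 m/s and contact force between scraper and flap below 0.1 N and y of chip0 in the frame of jig between 0.115 and 0.275 m and x of chip0 in the frame of jig between -0.11 and 0.13 m and height (world z) of each of chip0, chip1, chip2, chip3 below 0.032 m and y of chip1 in the frame of jig between 0.115 and 0.275 m and x of chip1 in the frame of jig between -0.11 and 0.13 m and y of chip2 in the frame of jig between 0.115 and 0.275 m and x of chip2 in the frame of jig between -0.11 and 0.13 m and y of chip3 in the frame of jig between 0.115 and 0.275 m and x of chip3 in the frame of jig between -0.11 and 0.13 m); the arm keeps its last pose, push and grip.
It fails at once if the flap is raised more than 0.15 rad while a chip is still on it (value of joint flap above 0.15 rad and height (world z) of any of chip0, chip1, chip2, chip3 above 0.04 m).
It fails at once if the fingers push a chip (over 0.5 N) (contact force between the fingers and chip0 above 0.5 N or contact force between the fingers and chip1 above 0.5 N or contact force between the fingers and chip2 above 0.5 N or contact force between the fingers and chip3 above 0.5 N).
It fails at once if the pointer's tip is moved more than 10 mm (distance of pointer_tip from where it was at the start of the episode above 0.01 m).
It fails at once if a bystander is moved more than 30 mm (distance of any of screwdriver, square, mallet, glue, jar, offcut from where it was at the start of the episode above 0.03 m).
It also fails if it takes over 67 s, if anything falls off the work surface, if the arm or the gripper's body presses on something with over 40 N, if the wrist force passes 120 N, or if a joint passes its speed limit or range.

## Working session

There is one attempt and no reset: what is moved stays moved. The work goes in short steps, Python scripts to look and compute and a tool call to move; the robot and the scene stay as the last step left them, time stands still between calls to the robot, and variables do not carry over. Pictures are saved under pics/ and viewed, at most 10 in all, crops included, and the job is handed in when it is done.

```bash
ls; mkdir -p pics
```

Create h.py:
```python
import numpy as np, cv2
from cell import bot
def cam(n):
    s=bot.get_state(); p=bot.read_camera(n)
    if 'mount' in p:
        from scipy.spatial.transform import Rotation as R
        w,x,y,z=s['tool_rot']; T=np.eye(4); T[:3,:3]=R.from_quat([x,y,z,w]).as_matrix(); T[:3,3]=s['eef_pos']
        p['c2w']=T@np.array(p['mount'])
    else: p['c2w']=np.linalg.inv(p['world_to_cam'])
    return p
def pts(p,uv):
    "world points for pixel list via range"
    uv=np.atleast_2d(uv).astype(float)
    K=np.array(p['K']); d=(uv-K[:2,2])/K[[0,1],[0,1]]
    m=d.copy()
    for _ in range(10): m=d/(1+p['k1']*(m**2).sum(1,keepdims=True))
    z=p['range_z'][uv[:,1].astype(int),uv[:,0].astype(int)]
    c=np.c_[m*z[:,None],z]
    w=c@p['c2w'][:3,:3].T+p['c2w'][:3,3]
    w[z==0]=np.nan
    return w
def save(p,f,crop=None,s=1):
    im=p['img']
    if crop: l,t,r,b=crop; im=im[t:b,l:r]
    cv2.imwrite('pics/'+f,cv2.resize(im[:,:,::-1],None,fx=s,fy=s,interpolation=cv2.INTER_CUBIC))
```

Run:
```python
from h import *
for n in ['scene','side']:
    p=cam(n); save(p,n+'0.png')
    print(n,p['c2w'][:3,3].round(3))
    for t in ['jig','flap','flap_handle','pointer','scraper','chip0','screwdriver','square','mallet','glue','jar','offcut']:
        for o in bot.outline_of(p,t)[:5]:
            v,u=np.nonzero(o['region']); w=pts(p,np.c_[u,v]); 
            print(t,round(o['confidence'],2),np.round(o['bbox']).astype(int),'med',np.nanmedian(w,0).round(3),'lo',np.nanpercentile(w,3,axis=0).round(3),'hi',np.nanpercentile(w,97,axis=0).round(3))
```

```text
pics
scene [ 1.162 -0.604  1.044]
jig 0.75 [238 145 361 260] med [0.663 0.075 0.044] lo [ 0.503 -0.099  0.001] hi [0.759 0.324 0.125]
flap 0.67 [240 168 334 238] med [0.639 0.05  0.05 ] lo [ 0.489 -0.067  0.006] hi [0.735 0.161 0.056]
flap_handle 0.65 [236 164 330 235] med [0.641 0.045 0.05 ] lo [ 0.492 -0.069  0.042] hi [0.735 0.164 0.055]
flap_handle 0.59 [241 147 364 258] med [0.665 0.075 0.045] lo [ 0.519 -0.098  0.001] hi [0.759 0.323 0.127]
pointer 0.66 [259 199 289 244] med [ 0.694 -0.079  0.104] lo [ 0.647 -0.084  0.046] hi [ 0.754 -0.071  0.153]
scraper 0.85 [ 86 240 113 286] med [ 0.398 -0.517  0.031] lo [ 0.343 -0.57   0.002] hi [ 0.443 -0.455  0.086]
scraper 0.83 [134 224 168 266] med [ 0.454 -0.367  0.032] lo [ 0.373 -0.38   0.003] hi [ 0.515 -0.348  0.086]
scraper 0.46 [163 190 186 212] med [ 0.376 -0.206  0.023] lo [ 0.327 -0.215  0.013] hi [ 0.419 -0.193  0.028]
chip0 0.5 [272 187 280 196] med [0.607 0.043 0.059] lo [0.597 0.032 0.056] hi [0.615 0.056 0.062]
chip0 0.43 [305 183 311 190] med [0.661 0.131 0.059] lo [0.648 0.123 0.056] hi [0.672 0.14  0.064]
chip0 0.38 [
[... 1727 characters left out ...]
] med [ 0.366 -0.214  0.019] lo [ 0.324 -0.221  0.007] hi [ 0.414 -0.199  0.026]
square 0.8 [194 172 218 199] med [0.378 0.19  0.008] lo [ 0.354  0.082 -0.004] hi [0.444 0.213 0.018]
mallet 0.71 [149 132 207 158] med [0.374 0.356 0.031] lo [0.196 0.308 0.004] hi [0.421 0.399 0.063]
glue 0.68 [292 250 312 278] med [ 0.615 -0.384  0.056] lo [ 0.593 -0.398  0.002] hi [ 0.644 -0.359  0.094]
jar 0.6 [292 228 311 259] med [ 0.632 -0.294  0.072] lo [ 0.61  -0.309  0.012] hi [ 0.662 -0.258  0.086]
offcut 0.73 [216 124 235 138] med [0.525 0.444 0.03 ] lo [ 0.491  0.423 -0.001] hi [0.558 0.485 0.043]
offcut 0.51 [230 141 320 220] med [0.643 0.035 0.043] lo [ 0.501 -0.106 -0.003] hi [0.754 0.317 0.135]
```

Run:
```python
from h import *
p=cam('scene'); save(p,'s1.png',(70,90,400,310),2.4)
```

```text
(no output)
```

View pics/s1.png

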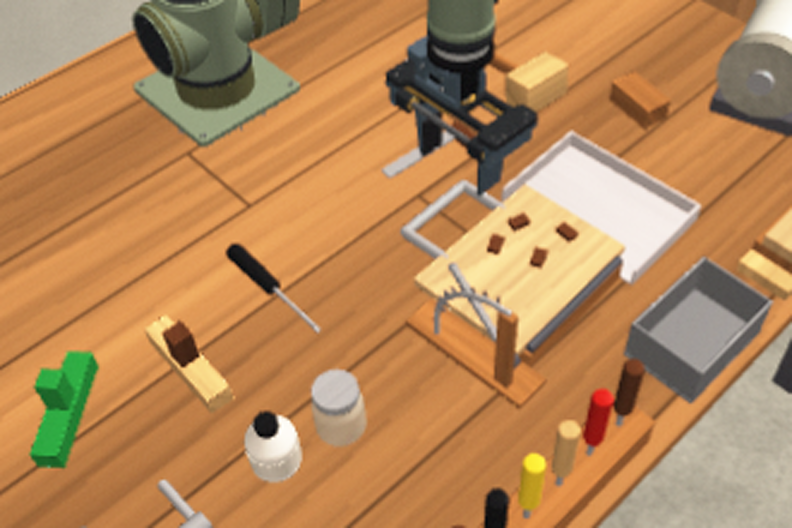

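The picture shows the wooden scraper with a dark grip at full-frame pixel (145,238). Its look-alike is the green block at (97,261), and the screwdriver at (180,200) was a false hit. I choose the wooden one. The chips are at about (277,191), (286,181), (306,186) and (294,197). Next I measure the jig, scraper and pointer.

Run:
```python
from h import *
v,u=np.mgrid[0:384,0:512]; UV=np.c_[u.ravel(),v.ravel()]
for n in ['scene','side','wrist']:
    p=cam(n); w=pts(p,UV)
    box=(w[:,0]>.45)&(w[:,0]<.85)&(w[:,1]>-.12)&(w[:,1]<.22)
    s=w[box&(w[:,2]>.044)&(w[:,2]<.056)]
    x=s[s[:,0]>.55]
    r=cv2.minAreaRect(s[:,:2].astype(np.float32)); print(n,'flap+handle',len(s),r)
    x=s[(s[:,0]>.56)]
    r=cv2.minAreaRect(x[:,:2].astype(np.float32)); print(n,'flap',len(x),r, x[:,2].mean())
    # scraper
    b=(w[:,0]>.35)&(w[:,0]<.55)&(w[:,1]>-.42)&(w[:,1]<-.3)
    s=w[b&(w[:,2]>.026)&(w[:,2]<.036)]
    if len(s)>10: print(n,'blade',len(s),cv2.minAreaRect(s[:,:2].astype(np.float32)))
    s=w[b&(w[:,2]>.076)]
    if len(s)>5: print(n,'grip',len(s),cv2.minAreaRect(s[:,:2].astype(np.float32)),s[:,2].mean())
    s=w[box&(w[:,2]>.056)&(w[:,2]<.066)&(w[:,1]>-.03)]
    for t in ['chip0']:
        for o in bot.outline_of(p,t)[:7]:
            vv,uu=np.nonzero(o['region']); q=pts(p,np.c_[uu,vv]); print('chip',round(o['confidence'],2),np.round(o['bbox']),np.nanmedian(q,0).round(3))
    if n=='wrist': save(p,'w1.png')
    if n=='scene':
      for o in bot.outline_of(p,'pointer')[:1]:
        vv,uu=np.nonzero(o['region']); q=pts(p,np.c_[uu,vv]); q=q[q[:,1]<-.05]; print(q[::12].round(3))
```

```text
scene flap+handle 3135 ((0.6683074235916138, 0.055318683385849), (0.37746715545654297, 0.31226715445518494), 2.557382106781006)
scene flap 2855 ((0.7052818536758423, 0.05942751467227936), (0.29026052355766296, 0.3189433515071869), 0.1580696851015091) 0.049789470316039953
scene blade 314 ((0.4395381212234497, -0.36161303520202637), (0.03446909412741661, 0.1520141363143921), 87.50016021728516)
scene grip 86 ((0.4400760531425476, -0.3623202443122864), (0.027972446754574776, 0.030964799225330353), 89.65679931640625) 0.08399566364767268
chip 0.51 [280. 177. 291. 184.] [0.601 0.099 0.059]
chip 0.48 [304. 182. 312. 189.] [0.661 0.13  0.058]
chip 0.44 [292. 196. 298. 201.] [0.665 0.067 0.06 ]
chip 0.38 [272. 189. 280. 196.] [0.608 0.042 0.061]
[[ 0.641 -0.078  0.151]
 [ 0.653 -0.085  0.153]
 [ 0.65  -0.082  0.134]
 [ 0.665 -0.076  0.133]
 [ 0.689 -0.075  0.104]
 [ 0.699 -0.08   0.104]
 [ 0.7   -0.081  0.091]
 [ 0.711 -0.074  0.084]
 [ 0.711 -0.079  0.068]
 [ 0.755 -0.076  0.047]]
side flap+handle 1755 ((0.6650089621543884, 0.05379603058099747), (0.37427765130996704, 0.31431737542152405), 0.9
[... 206 characters left out ...]
6736335754), (0.037470828741788864, 0.14931339025497437), 88.2516860961914)
side grip 78 ((0.43886813521385193, -0.3667791187763214), (0.031936950981616974, 0.028033731505274773), 89.82853698730469) 0.08212599465989666
wrist flap+handle 30062 ((0.6707952618598938, 0.05611267685890198), (0.38780587911605835, 0.29201462864875793), 5.7441792488098145)
wrist flap 26992 ((0.7047529816627502, 0.06162261217832565), (0.31340867280960083, 0.2894936203956604), 89.99717712402344) 0.04963871933825198
chip 0.83 [309. 110. 331. 136.] [0.661 0.071 0.06 ]
chip 0.8 [261. 132. 284. 156.] [0.604 0.047 0.06 ]
chip 0.76 [311.  58. 336.  80.] [0.657 0.132 0.059]
chip 0.67 [262.  88. 280. 111.] [0.598 0.099 0.06 ]
```

View pics/w1.png

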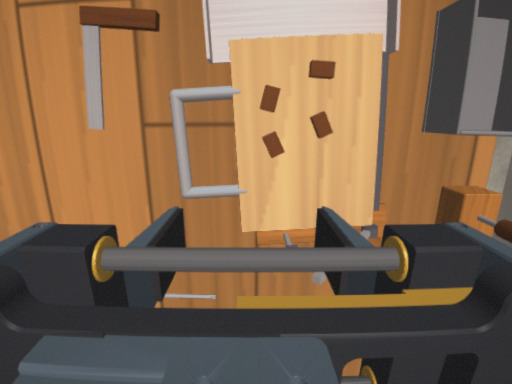

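The wrist view shows the chips at (270,98), (321,69), (321,124) and (272,144), the handle at x≈182, y 95–192, and flap corners near (230,40), (380,35), (382,228) and (240,232). The fingers close along world x, which suits gripping the scraper and the handle.

Run:
```python
from h import *
from scipy.ndimage import binary_opening,binary_erosion
p=cam('wrist'); s=bot.get_state(); print(s['eef_pos'],s['tool_rot'],s['q'])
o=bot.outline_of(p,'flap')[0]; m=o['region']
m2=binary_opening(m,iterations=9)
v,u=np.nonzero(m2); w=pts(p,np.c_[u,v]); w=w[(abs(w[:,2]-.052)<.012)]
print('flap',o['confidence'],cv2.minAreaRect(w[:,:2].astype(np.float32)),np.nanmedian(w[:,2]))
v,u=np.mgrid[60:210,165:225]; w=pts(p,np.c_[u.ravel(),v.ravel()]); w=w[(w[:,2]>.03)&(w[:,2]<.06)]
print('handle',cv2.minAreaRect(w[:,:2].astype(np.float32)),w[:,2].max())
far=w[w[:,0]<np.percentile(w[:,0],2)+.02]; print(cv2.fitLine(w[w[:,0]<w[:,0].min()+.018][:,:2].astype(np.float32),cv2.DIST_HUBER,0,.01,.01).ravel())
p=cam('scene');save(p,'scr.png',(75,200,215,310),5)
```

```text
[5.75024162e-01 5.26359555e-06 2.32787358e-01] [4.29535656e-05 7.07110988e-01 7.07102571e-01 5.24583133e-05] [-2.00002331e-02  3.19587696e-01  1.56448884e+00  1.69630959e-05
  1.25738148e+00 -1.99935597e-02]
flap 0.94 ((0.6108344793319702, 0.049599580466747284), (0.2585272192955017, 0.2406640350818634), 3.12060809135437) 0.04974210811030355
handle ((0.5133368372917175, 0.0443224236369133), (0.06860554963350296, 0.13968060910701752), 2.6267271041870117) 0.05225113697801992
[ 0.01941245 -0.9998116   0.4880484   0.04601967]
```

View pics/scr.png

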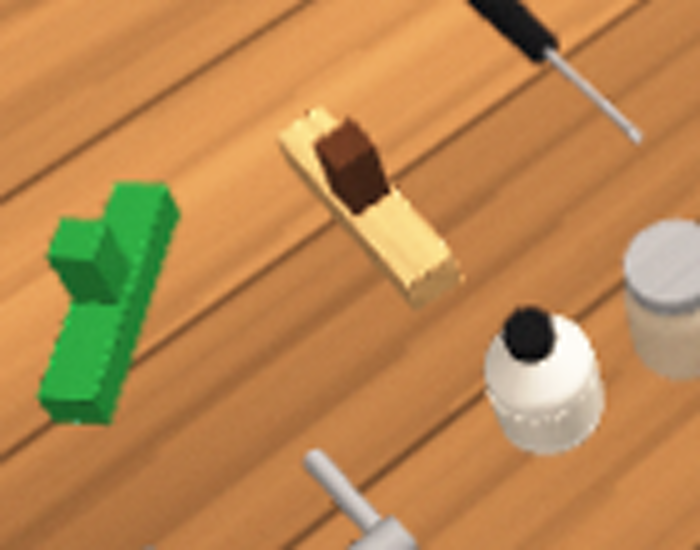

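The crop confirms the choice: natural wood blade, dark grip, standing clear of the glue and the green block. Jig pose is origin ≈ (0.640, 0.051), yaw ≈ 0.05. Scraper is at ≈ (0.4395, −0.364), yaw ≈ −0.035. Moving over it.

The manual's scale: shifts go in shares of 80 cm and turns go in shares of 4 rad. Converting my numbers, -0.0364 m / 0.8 = -0.0455, -0.0136 m / 0.8 = -0.017, 0.035 rad / 4 = 0.0088.

>>> step_hand:
  offsets: [-0.0455, -0.017, 0, 0, 0, 0, -0.0455, -0.017, 0, 0, 0, 0, -0.0455, -0.017, 0, 0, 0, 0, -0.0455, -0.017, 0, 0, 0, 0, -0.0455, -0.017, 0, 0, 0, 0, -0.0455, -0.017, 0, 0, 0, 0, -0.0455, -0.017, 0, 0, 0, 0, -0.0455, -0.017, 0, 0, 0, 0, -0.0455, -0.017, 0, 0, 0, 0, -0.0455, -0.017, 0, 0, 0, 0.0088]
  finger_gap: 0.07
  grip_force: 20

```text
time: 2.68
eef_pos: [0.438, -0.3657, 0.233]
tool_rot: [0.0, 0.72, 0.694, 0.0]
ft_force: [-0.1, 0.1, 0.3]
width: 0.0698
gripper_force: 0.0
```

Run:
```python
from h import *
v,u=np.mgrid[0:384,0:512]; UV=np.c_[u.ravel(),v.ravel()]
print(bot.get_state()['eef_pos'])
p=cam('wrist'); w=pts(p,UV); b=(abs(w[:,0]-.44)<.1)&(abs(w[:,1]+.365)<.05)
for lo,hi in((.026,.036),(.078,.09)):
    s=w[b&(w[:,2]>lo)&(w[:,2]<hi)]; print(len(s),cv2.minAreaRect(s[:,:2].astype(np.float32)) if len(s) else 0,s[:,2].mean())
```

```text
[ 0.43801112 -0.36571395  0.23295279]
2251 ((0.43881887197494507, -0.3605639934539795), (0.03437671437859535, 0.15020965039730072), 87.63650512695312) 0.031598144011972154
576 ((0.4387142062187195, -0.36050084233283997), (0.028062352910637856, 0.028011702001094818), 87.1036605834961) 0.0844171320355153
```

Scaled: 0.035 m / 0.8 = 0.0438, 0.005 m / 0.8 = 0.0063, 0.008 rad / 4 = 0.002.

>>> step_hand:
  offsets: [0.0063, 0.0013, 0.0413, 0, 0, 0.002, 0, 0, 0.0438, 0, 0, 0, 0, 0, 0.0438, 0, 0, 0, 0, 0, 0.0438, 0, 0, 0, 0, 0, 0.0313, 0, 0, 0, 0, 0, 0.0125, 0, 0, 0, 0, 0, 0, 0, 0, 0]

```text
time: 3.32
eef_pos: [0.4391, -0.3579, 0.0575]
tool_rot: [-0.003, 0.722, 0.692, -0.0]
ft_force: [0.3, 0.1, 0.6]
width: 0.0699
gripper_force: 0.0
```

>>> step_hand:
  offsets: [0, 0, 0, 0, 0, 0, 0, 0, 0, 0, 0, 0, 0, 0, 0, 0, 0, 0, 0, 0, 0, 0, 0, 0, 0, 0, 0, 0, 0, 0, 0, 0, 0, 0, 0, 0]
  finger_gap: 0
  grip_force: 30

```text
time: 3.82
eef_pos: [0.4405, -0.3592, 0.0605]
tool_rot: [0.001, 0.722, 0.692, 0.0]
ft_force: [1.0, 0.3, -0.5]
width: 0.033
gripper_force: 0.0
```

>>> step_hand:
  offsets: [0, 0, -0.0375, 0, 0, 0, 0, 0, -0.05, 0, 0, 0, 0, 0, -0.05, 0, 0, 0, 0, 0, -0.05, 0, 0, 0, 0, 0, -0.05, 0, 0, 0, 0, 0, 0, 0, 0, 0]

```text
time: 4.32
eef_pos: [0.4431, -0.3615, 0.2587]
tool_rot: [0.008, 0.722, 0.692, 0.001]
ft_force: [0.5, -0.5, -0.6]
width: 0.0278
gripper_force: 30.0
```

Create m.py:
```python
from h import *
print(bot.get_state()['eef_pos'].round(4) if hasattr(bot.get_state()['eef_pos'],'round') else bot.get_state()['eef_pos'])
e=np.array(bot.get_state()['eef_pos'])
for n in ['scene','side']:
    p=cam(n)
    o=[o for o in bot.outline_of(p,'scraper')]
    for q in o:
        v,u=np.nonzero(q['region']); w=pts(p,np.c_[u,v]); 
        w=w[np.linalg.norm(w-e,axis=1)<.13]
        if len(w)>40: print(n,round(q['confidence'],2),np.round(q['bbox']),len(w),'lo',np.percentile(w,2,axis=0).round(4),'hi',np.percentile(w,98,axis=0).round(4), 'relz',(np.percentile(w[:,2],[1,5])-e[2]).round(4))
```

```bash
python3 m.py; python3 -c "
from h import *
p=cam('side'); save(p,'held.png',(190,190,330,310),5)"
```

```text
[ 0.4431 -0.3615  0.2587]
scene 0.75 [115. 190. 154. 232.] 580 lo [ 0.3776 -0.3864  0.1873] hi [ 0.5202 -0.3529  0.2438] relz [-0.0724 -0.0674]
side 0.63 [219. 222. 274. 256.] 944 lo [ 0.3683 -0.3885  0.1752] hi [ 0.5113 -0.353   0.2598] relz [-0.0849 -0.0801]
```

View pics/held.png

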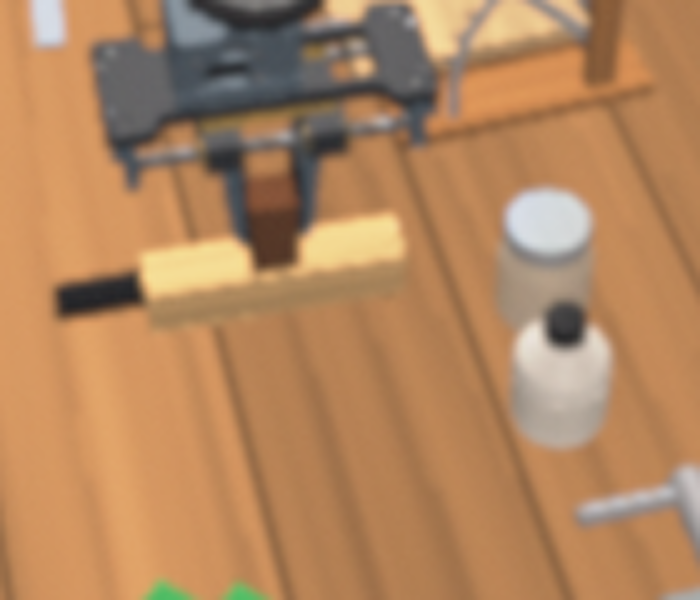

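The scraper is held, but it slipped about 20 mm because I lifted before the grip was full. I'll set it down and regrip properly.

>>> step_hand:
  offsets: [0, 0, 0.05, 0, 0, 0, 0, 0, 0.05, 0, 0, 0, 0, 0, 0.05, 0, 0, 0, 0, 0, 0.0375, 0, 0, 0, 0, 0, 0.0188, 0, 0, 0, 0, 0, 0.0075, 0, 0, 0, 0, 0, 0, 0, 0, 0, 0, 0, 0, 0, 0, 0]
  grip_force: 30

```text
time: 5.23
eef_pos: [0.4396, -0.3585, 0.0775]
tool_rot: [-0.001, 0.722, 0.692, -0.0]
ft_force: [0.4, 0.1, -1.4]
width: 0.0277
gripper_force: 29.9
```

>>> step_hand:
  offsets: [0, 0, 0.0013, 0, 0, 0, 0, 0, 0, 0, 0, 0, 0, 0, 0, 0, 0, 0, 0, 0, 0, 0, 0, 0, 0, 0, 0, 0, 0, 0, 0, 0, 0, 0, 0, 0]
  finger_gap: 0.06

```text
time: 5.73
eef_pos: [0.4403, -0.3591, 0.078]
tool_rot: [0.0, 0.722, 0.692, 0.0]
ft_force: [0.0, -0.3, -0.7]
width: 0.0598
gripper_force: 0.0
```

```bash
python3 m.py
```

```text
[ 0.4403 -0.3591  0.078 ]
scene 0.65 [131. 227. 164. 265.] 392 lo [ 0.3761 -0.3835  0.0004] hi [ 0.5168 -0.3406  0.054 ] relz [-0.0791 -0.0759]
side 0.66 [222. 264. 268. 293.] 735 lo [ 0.3682 -0.388  -0.0004] hi [ 0.5081 -0.3529  0.0842] relz [-0.0792 -0.0747]
```

Scaled: 0.01 m / 0.8 = 0.0125.

>>> step_hand:
  offsets: [0, 0, 0.0125, 0, 0, 0, 0, 0, 0.0125, 0, 0, 0, 0, 0, 0, 0, 0, 0]

```text
time: 6.18
eef_pos: [0.4388, -0.3579, 0.0552]
tool_rot: [-0.002, 0.722, 0.692, -0.0]
ft_force: [0.1, -0.3, -0.6]
width: 0.0602
gripper_force: 0.0
```

>>> step_hand:
  offsets: [0, 0, 0, 0, 0, 0, 0, 0, 0, 0, 0, 0, 0, 0, 0, 0, 0, 0, 0, 0, 0, 0, 0, 0, 0, 0, 0, 0, 0, 0, 0, 0, 0, 0, 0, 0, 0, 0, 0, 0, 0, 0, 0, 0, 0, 0, 0, 0, 0, 0, 0, 0, 0, 0, 0, 0, 0, 0, 0, 0]
  finger_gap: 0
  grip_force: 40

```text
time: 7.02
eef_pos: [0.4404, -0.3592, 0.058]
tool_rot: [0.0, 0.722, 0.692, 0.0]
ft_force: [0.7, 0.0, 2.8]
width: 0.0283
gripper_force: 40.0
```

>>> step_hand:
  offsets: [0, 0, -0.025, 0, 0, 0, 0, 0, -0.05, 0, 0, 0, 0, 0, -0.05, 0, 0, 0, 0, 0, -0.05, 0, 0, 0, 0, 0, -0.05, 0, 0, 0, 0, 0, -0.025, 0, 0, 0, 0, 0, 0, 0, 0, 0, 0, 0, 0, 0, 0, 0]

```text
time: 7.68
eef_pos: [0.4401, -0.359, 0.258]
tool_rot: [0.001, 0.722, 0.692, 0.0]
ft_force: [0.4, 0.5, -2.4]
width: 0.0272
gripper_force: 40.0
```

```bash
python3 m.py
```

```text
[ 0.4401 -0.359   0.258 ]
scene 0.78 [112. 186. 150. 227.] 525 lo [ 0.375  -0.3835  0.2024] hi [ 0.5164 -0.35    0.2522] relz [-0.0571 -0.0527]
side 0.92 [218. 218. 273. 250.] 921 lo [ 0.3666 -0.3868  0.1969] hi [ 0.5101 -0.3515  0.2805] relz [-0.0621 -0.0585]
```

Scaled: 0.0357 m / 0.8 = 0.0446, 0.0178 m / 0.8 = 0.0223.

>>> step_hand:
  offsets: [0.0446, 0.0223, 0, 0, 0, 0, 0.0446, 0.0223, 0, 0, 0, 0, 0.0446, 0.0223, 0, 0, 0, 0, 0.0446, 0.0223, 0, 0, 0, 0, 0.0446, 0.0223, 0, 0, 0, 0, 0.0446, 0.0223, 0, 0, 0, 0, 0.0446, 0.0223, 0, 0, 0, 0, 0.0446, 0.0223, 0, 0, 0, 0, 0.0446, 0.0223, 0, 0, 0, 0, 0.0446, 0.0223, 0, 0, 0, 0]

```text
time: 8.72
eef_pos: [0.6334, -0.0081, 0.2558]
tool_rot: [-0.001, 0.722, 0.692, -0.001]
ft_force: [0.1, -0.8, -1.4]
width: 0.0277
gripper_force: 40.0
```

>>> step_hand:
  offsets: [0, 0, 0, 0, 0, -0.0235, 0, 0, 0, 0, 0, 0, 0, 0, 0, 0, 0, 0]

```text
time: 8.97
eef_pos: [0.6328, -0.01, 0.2559]
tool_rot: [-0.001, 0.689, 0.724, -0.001]
ft_force: [-0.2, -1.0, -1.1]
width: 0.0278
gripper_force: 40.0
```

```bash
python3 m.py
```

```text
[ 0.6328 -0.01    0.2559]
scene 0.81 [251. 155. 298. 194.] 775 lo [ 0.5637 -0.0341  0.2009] hi [0.709  0.0027 0.2821] relz [-0.0565 -0.0524]
side 0.91 [256. 138. 300. 165.] 613 lo [ 0.5598 -0.0409  0.1979] hi [ 0.7034 -0.0065  0.2821] relz [-0.0585 -0.0562]
```

Scaled: 0.04 m / 0.8 = 0.05, 0.035 m / 0.8 = 0.0438.

>>> step_hand:
  offsets: [0, 0, 0.05, 0, 0, 0, 0, 0, 0.05, 0, 0, 0, 0, 0, 0.0438, 0, 0, 0, 0, 0, 0.025, 0, 0, 0, 0, 0, 0.01, 0, 0, 0, 0, 0, 0.0013, 0, 0, 0, 0, 0, 0, 0, 0, 0, 0, 0, 0, 0, 0, 0]

```text
time: 9.83
eef_pos: [0.6348, -0.0104, 0.1159]
tool_rot: [0.002, 0.689, 0.725, 0.001]
ft_force: [0.7, -0.2, -0.9]
width: 0.0281
gripper_force: 40.0
```

Run:
```python
from h import *
p=cam('side'); save(p,'sw.png',(215,120,335,220),6)
```

```text
(no output)
```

View pics/sw.png

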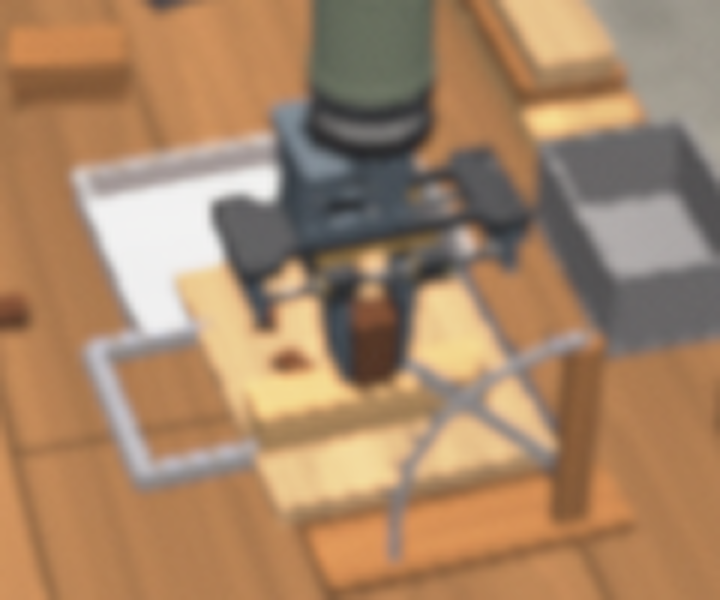

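The blade lies across the flap, parallel to its edges and behind the chips (at crop (290,360) and (265,320)). The pointer is clear. Lowering to just above contact.

Scaled: 0.003 m / 0.8 = 0.0038, 0.001 m / 0.8 = 0.0013.

>>> step_hand:
  offsets: [0, 0, 0.0038, 0, 0, 0, 0, 0, 0.0013, 0, 0, 0, 0, 0, 0, 0, 0, 0, 0, 0, 0, 0, 0, 0]

```text
time: 10.22
eef_pos: [0.6334, -0.01, 0.11]
tool_rot: [0.0, 0.689, 0.725, 0.0]
ft_force: [0.7, -0.3, -1.5]
width: 0.0278
gripper_force: 40.0
```

>>> step_hand:
  offsets: [0, 0, 0.0019, 0, 0, 0, 0, 0, 0, 0, 0, 0, 0, 0, 0, 0, 0, 0]

```text
time: 10.47
eef_pos: [0.6336, -0.01, 0.1085]
tool_rot: [0.0, 0.689, 0.725, 0.0]
ft_force: [1.0, -0.7, -0.4]
width: 0.028
gripper_force: 40.0
```

```bash
python3 m.py
```

```text
[ 0.6336 -0.01    0.1085]
scene 0.63 [253. 186. 292. 224.] 615 lo [ 0.5627 -0.0779  0.0512] hi [0.71   0.0056 0.1516] relz [-0.0584 -0.0526]
side 0.86 [256. 172. 298. 197.] 496 lo [ 0.5599 -0.0814  0.0465] hi [ 7.054e-01 -4.000e-04  1.343e-01] relz [-0.0633 -0.0585]
```

Scaled: 0.012 m / 0.8 = 0.015, 0.006 m / 0.8 = 0.0075.

>>> step_hand:
  offsets: [0.0075, 0, 0, 0, 0, 0, 0.015, 0, 0, 0, 0, 0, 0.015, 0, 0, 0, 0, 0, 0.015, 0, 0, 0, 0, 0, 0.015, 0, 0, 0, 0, 0, 0.015, 0, 0, 0, 0, 0, 0.015, 0, 0, 0, 0, 0, 0.015, 0, 0, 0, 0, 0, 0.015, 0, 0, 0, 0, 0, 0.015, 0, 0, 0, 0, 0]

```text
time: 11.5
eef_pos: [0.6275, 0.1045, 0.1084]
tool_rot: [0.001, 0.688, 0.725, -0.001]
ft_force: [0.5, -2.4, 0.4]
width: 0.0277
gripper_force: 40.0
```

>>> step_hand:
  offsets: [0.015, 0, 0, 0, 0, 0, 0.015, 0, 0, 0, 0, 0, 0.015, 0, 0, 0, 0, 0, 0.015, 0, 0, 0, 0, 0, 0.015, 0, 0, 0, 0, 0, 0.015, 0, 0, 0, 0, 0, 0.01, 0, 0, 0, 0, 0, 0.005, 0, 0, 0, 0, 0, 0, 0, 0, 0, 0, 0, 0, 0, 0, 0, 0, 0]

```text
time: 12.33
eef_pos: [0.6232, 0.1877, 0.1081]
tool_rot: [0.0, 0.689, 0.725, -0.0]
ft_force: [-0.0, -0.0, -2.1]
width: 0.0278
gripper_force: 40.0
```

Create c.py:
```python
from h import *
import sys
for n in ['scene','side']:
    p=cam(n)
    for o in bot.outline_of(p,'chip0')[:7]:
        v,u=np.nonzero(o['region']); q=np.nanmedian(pts(p,np.c_[u,v]),0); d=q[:2]-[.640,.051]; c,s=np.cos(.05),np.sin(.05)
        print(n,round(o['confidence'],2),np.round(o['bbox']),q.round(3),'jig',(c*d[0]+s*d[1]).round(3),(c*d[1]-s*d[0]).round(3))
    save(p,'ch_%s_%s.png'%(n,sys.argv[1]),(215,120,375,240),5)
```

```bash
python3 c.py a
```

```text
scene 0.22 [235. 143. 280. 158.] [0.381 0.194 0.011] jig -0.251 0.156
```

View pics/ch_scene_a.png

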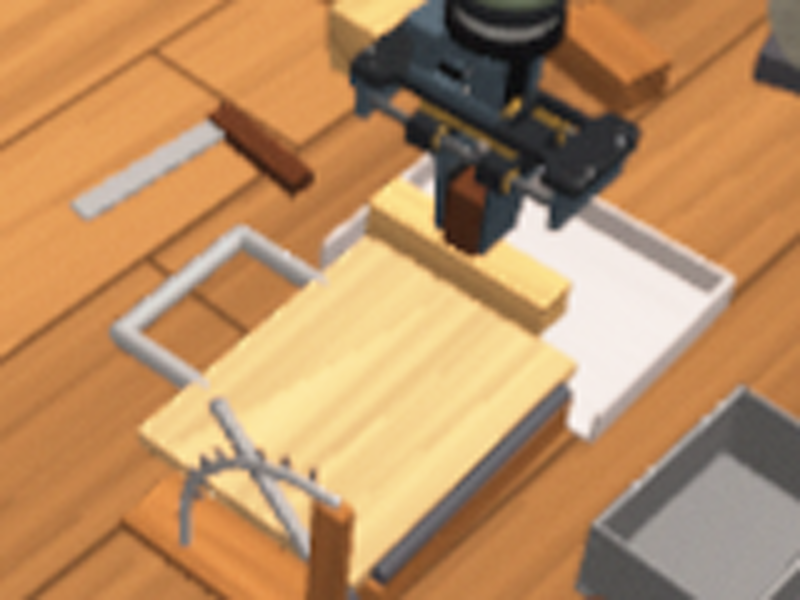

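The flap is empty and the blade overhangs the tray edge, so the chips are hidden behind it. Lifting to check them.

Scaled: -0.04 m / 0.8 = -0.05, -0.03 m / 0.8 = -0.0375.

>>> step_hand:
  offsets: [0, 0, -0.05, 0, 0, 0, 0, 0, -0.05, 0, 0, 0, 0, 0, -0.05, 0, 0, 0, -0.0375, 0, -0.0375, 0, 0, 0, -0.05, 0, 0, 0, 0, 0, -0.05, 0, 0, 0, 0, 0, -0.05, 0, 0, 0, 0, 0, 0, 0, 0, 0, 0, 0]

```text
time: 13.2
eef_pos: [0.6309, 0.0308, 0.2581]
tool_rot: [0.002, 0.691, 0.723, -0.002]
ft_force: [-0.0, 0.8, -1.3]
width: 0.0277
gripper_force: 40.0
```

```bash
python3 c.py b
```

```text
scene 0.69 [165. 192. 189. 213.] [ 0.387 -0.207  0.023] jig -0.265 -0.245
scene 0.4 [303. 171. 311. 178.] [0.605 0.218 0.014] jig -0.026 0.169
```

View pics/ch_side_b.png

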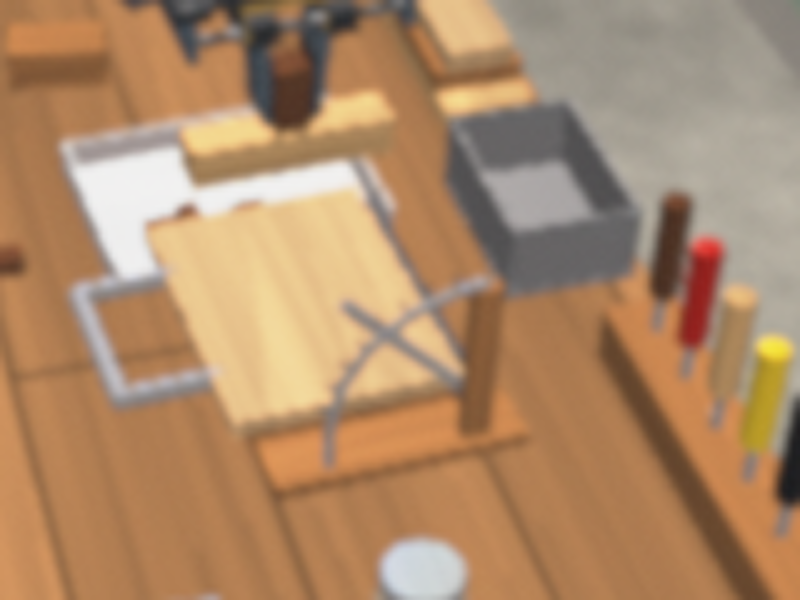

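Chips show behind the flap edge at crop (185,212) and (245,205). I count them by colour and depth in the wrist and scene views.

Create d.py:
```python
from h import *
c,s=np.cos(.05),np.sin(.05)
v,u=np.mgrid[0:384,0:512]; UV=np.c_[u.ravel(),v.ravel()]
for n in ['wrist','scene','side']:
    p=cam(n); w=pts(p,UV); dx,dy=w[:,0]-.640,w[:,1]-.051; J=np.c_[c*dx+s*dy,c*dy-s*dx,w[:,2]]
    hsv=cv2.cvtColor(p['img'],cv2.COLOR_RGB2HSV).reshape(-1,3)
    m=(J[:,0]>-.13)&(J[:,0]<.15)&(J[:,1]>-.12)&(J[:,1]<.3)&(J[:,2]<.075)&(hsv[:,2]<140)&(hsv[:,1]>90)
    k,l,st,_=cv2.connectedComponentsWithStats(m.reshape(384,512).astype(np.uint8))
    for i in range(1,k):
        if st[i,4]>=8: q=J[l.ravel()==i]; print(n,st[i].tolist(),'jig med',np.median(q,0).round(3),'lo',q.min(0).round(3),'hi',q.max(0).round(3))
```

```bash
python3 d.py
```

```text
wrist [229, 30, 12, 22, 262] jig med [-0.03   0.169  0.014] lo [-0.038  0.156  0.01 ] hi [-0.023  0.183  0.016]
wrist [206, 40, 19, 14, 252] jig med [-0.057  0.161  0.014] lo [-0.07   0.153  0.01 ] hi [-0.045  0.17   0.016]
wrist [262, 40, 19, 15, 253] jig med [0.019 0.161 0.014] lo [0.007 0.153 0.009] hi [0.032 0.171 0.016]
wrist [273, 59, 16, 16, 171] jig med [0.032 0.135 0.014] lo [0.023 0.121 0.012] hi [0.044 0.146 0.049]
wrist [161, 128, 12, 1, 12] jig med [-0.122  0.053  0.044] lo [-0.13   0.053  0.043] hi [-0.115  0.053  0.045]
wrist [172, 144, 24, 5, 85] jig med [-0.111  0.025 -0.   ] lo [-0.129  0.021 -0.003] hi [-0.094  0.028  0.002]
wrist [334, 154, 1, 8, 8] jig med [0.108 0.013 0.044] lo [0.107 0.008 0.043] hi [0.109 0.018 0.046]
scene [306, 171, 6, 6, 24] jig med [-0.027  0.166  0.012] lo [-0.033  0.155  0.007] hi [-0.021  0.18   0.017]
scene [314, 179, 8, 6, 26] jig med [0.024 0.156 0.013] lo [0.01  0.121 0.007] hi [0.035 0.166 0.048]
scene [292, 200, 37, 40, 196] jig med [0.108 0.    0.019] lo [ 0.105 -0.096 -0.005] hi [0.116 0.094 0.043]
scene [287, 238, 4, 3, 11] jig med [ 0.101 -0.105  0.019] lo [ 0.096 -0.107  0.01 ] hi [ 0.108 -0.103  0.03 ]
```

All four chips lie flat in the tray (jig y 0.135–0.169, tops at z 0.014). Taking the scraper back to its old spot.

Scaled: -0.0347 m / 0.8 = -0.0434, -0.019 m / 0.8 = -0.0238.

>>> step_hand:
  offsets: [-0.0434, -0.0238, 0, 0, 0, 0, -0.0434, -0.0238, 0, 0, 0, 0, -0.0434, -0.0238, 0, 0, 0, 0, -0.0434, -0.0238, 0, 0, 0, 0, -0.0434, -0.0238, 0, 0, 0, 0, -0.0434, -0.0238, 0, 0, 0, 0, -0.0434, -0.0238, 0, 0, 0, 0, -0.0434, -0.0238, 0, 0, 0, 0, -0.0434, -0.0238, 0, 0, 0, 0, -0.0434, -0.0238, 0, 0, 0, 0]

```text
time: 14.38
eef_pos: [0.4584, -0.3184, 0.258]
tool_rot: [0.0, 0.688, 0.726, 0.0]
ft_force: [0.5, -0.6, -1.3]
width: 0.0275
gripper_force: 40.0
```

>>> step_hand:
  offsets: [-0.0438, -0.0238, 0, 0, 0, 0, 0, 0, 0, 0, 0, 0, 0, 0, 0.05, 0, 0, 0, 0, 0, 0.05, 0, 0, 0, 0, 0, 0.05, 0, 0, 0, 0, 0, 0.05, 0, 0, 0, 0, 0, 0.0313, 0, 0, 0, 0, 0, 0.01, 0, 0, 0, 0, 0, 0, 0, 0, 0, 0, 0, 0, 0, 0, 0]

```text
time: 15.22
eef_pos: [0.4429, -0.3539, 0.0657]
tool_rot: [0.001, 0.688, 0.725, 0.0]
ft_force: [0.0, -0.5, -1.0]
width: 0.0277
gripper_force: 40.0
```

```bash
python3 m.py
```

```text
[ 0.4429 -0.3539  0.0657]
scene 0.87 [130. 228. 168. 263.] 469 lo [ 0.3743 -0.3826 -0.0011] hi [ 0.5203 -0.3286  0.129 ] relz [-0.0678 -0.0639]
side 0.81 [225. 264. 270. 290.] 691 lo [ 0.3719 -0.3838  0.007 ] hi [ 0.5118 -0.3503  0.0916] relz [-0.0608 -0.0551]
```

Scaled: 0.005 m / 0.8 = 0.0063, 0.0017 m / 0.8 = 0.0021.

>>> step_hand:
  offsets: [0, 0, 0.0063, 0, 0, 0, 0, 0, 0.0021, 0, 0, 0, 0, 0, 0.0006, 0, 0, 0, 0, 0, 0, 0, 0, 0, 0, 0, 0, 0, 0, 0]

```text
time: 15.83
eef_pos: [0.4418, -0.3538, 0.058]
tool_rot: [0.0, 0.689, 0.725, 0.0]
ft_force: [-0.2, 0.7, 3.8]
width: 0.0279
gripper_force: 40.0
```

>>> step_hand:
  offsets: [0, 0, 0, 0, 0, 0, 0, 0, 0, 0, 0, 0, 0, 0, 0, 0, 0, 0, 0, 0, 0, 0, 0, 0, 0, 0, 0, 0, 0, 0, 0, 0, 0, 0, 0, 0, 0, 0, 0, 0, 0, 0]
  finger_gap: 0.075

```text
time: 16.42
eef_pos: [0.4417, -0.3537, 0.0575]
tool_rot: [-0.0, 0.689, 0.725, 0.0]
ft_force: [0.2, 0.4, -0.3]
width: 0.0714
gripper_force: 0.0
```

>>> step_hand:
  offsets: [0, 0, -0.025, 0, 0, 0, 0, 0, -0.05, 0, 0, 0, 0, 0, -0.05, 0, 0, 0, 0, 0, -0.05, 0, 0, 0, 0, 0, -0.025, 0, 0, 0, 0, 0, 0, 0, 0, 0, 0, 0, 0, 0, 0, 0, 0, 0, 0, 0, 0, 0]

```text
time: 17.08
eef_pos: [0.441, -0.3531, 0.2162]
tool_rot: [-0.001, 0.689, 0.725, -0.0]
ft_force: [-0.1, 0.2, 0.6]
width: 0.0751
gripper_force: 0.0
```

Run:
```python
from h import *
v,u=np.mgrid[0:384,0:512]; UV=np.c_[u.ravel(),v.ravel()]
p=cam('wrist'); w=pts(p,UV); b=(abs(w[:,0]-.44)<.1)&(abs(w[:,1]+.36)<.05)
for lo,hi in((.022,.040),(.075,.095)):
    s=w[b&(w[:,2]>lo)&(w[:,2]<hi)]; print(len(s),cv2.minAreaRect(s[:,:2].astype(np.float32)),np.percentile(s[:,2],[5,50,95]))
# pointer line fit in jig frame
c,sn=np.cos(.05),np.sin(.05)
for n in ['scene','side']:
    p=cam(n)
    w=pts(p,UV); dx,dy=w[:,0]-.640,w[:,1]-.051; J=np.c_[c*dx+sn*dy,c*dy-sn*dx,w[:,2]]
    M=(abs(J[:,1]+.131)<.02)&(J[:,2]>.058)&(J[:,2]<.2)&(J[:,0]>-.06)&(J[:,0]<.085)
    q=J[M]; r=np.hypot(q[:,0]-.1,q[:,2]-.0425); a=np.arctan2(q[:,2]-.0425,.1-q[:,0])
    for lo,hi in((.05,.10),(.122,.16)): 
        k=(r>lo)&(r<hi); print(n,lo,k.sum(),np.percentile(a[k],[5,25,50,75,95]).round(3),'y',np.median(q[k,1]).round(3))
    print('rmax',np.percentile(r[(r<.17)],99))
    save(p,'pt_%s.png'%n)
    d=w[(abs(w[:,0]-.49)<.02)&(abs(w[:,1]-.0435)<.045)&(w[:,2]>.03)&(w[:,2]<.06)]
    print('handle',np.percentile(d,[2,50,98],axis=0).round(4).tolist())
```

```text
2539 ((0.4422416687011719, -0.3573063611984253), (0.15057453513145447, 0.03414073958992958), 2.930835485458374) [0.02956051 0.03165936 0.0329045 ]
642 ((0.44210004806518555, -0.3571452796459198), (0.027954278513789177, 0.02761390618979931), 2.766486406326294) [0.08045113 0.08456659 0.08580234]
scene 0.05 57 [0.757 0.813 0.852 0.879 0.9  ] y -0.133
scene 0.122 49 [0.576 0.81  0.834 0.853 1.048] y -0.134
rmax 0.150574224292065
handle [[0.4819, -0.0011, 0.0384], [0.4918, 0.0404, 0.0485], [0.4983, 0.0839, 0.0539]]
side 0.05 30 [0.708 0.755 0.798 0.822 0.85 ] y -0.138
side 0.122 24 [0.531 0.779 0.797 0.821 0.839] y -0.138
rmax 0.14982414338221273Traceback (most recent call last):
  File "<stdin>", line 18, in <module>
    return _quantile_unchecked(
        a, q, axis, out, overwrite_input, method, keepdims, weights)
    return _ureduce(a,
                    func=_quantile_ureduce_func,
    ...<5 lines>...
                    overwrite_input=overwrite_input,
                    method=method)
    r = func(a, **kwargs)
    result = _quantile(arr,
                       quantiles=q,
    ...<2 lines>...
                       out=out,
                       weights=wgt)
    slices_having_nans = np.isnan(arr[-1, ...])
                                  ~~~^^^^^^^^^
IndexError: index -1 is out of bounds for axis 0 with size 0
```

The scraper stands level and released. The pointer is at ≈ 0.80 rad. Now to the handle.

Scaled: 0.0394 m / 0.8 = 0.0493, 0.0069 m / 0.8 = 0.0086.

>>> step_hand:
  offsets: [0.0493, 0.0086, 0, 0, 0, 0, 0.0493, 0.0086, 0, 0, 0, 0, 0.0493, 0.0086, 0, 0, 0, 0, 0.0493, 0.0086, 0, 0, 0, 0, 0.0493, 0.0086, 0, 0, 0, 0, 0.0493, 0.0086, 0, 0, 0, 0, 0.0493, 0.0086, 0, 0, 0, 0, 0.0493, 0.0086, 0, 0, 0, 0, 0.0493, 0.0086, 0, 0, 0, 0, 0.0493, 0.0086, 0, 0, 0, 0]
  finger_gap: 0.05

```text
time: 18.07
eef_pos: [0.4898, 0.0452, 0.2165]
tool_rot: [-0.001, 0.689, 0.725, -0.001]
ft_force: [0.6, -0.0, 0.3]
width: 0.0501
gripper_force: 0.0
```

>>> step_hand:
  offsets: [0, 0, 0, 0, 0, 0, 0, 0, 0, 0, 0, 0]

```text
time: 18.23
eef_pos: [0.49, 0.0451, 0.2164]
tool_rot: [-0.001, 0.687, 0.726, -0.001]
ft_force: [0.6, -0.4, -0.1]
width: 0.0496
gripper_force: 0.0
```

Run:
```python
from h import *
p=cam('wrist'); v,u=np.mgrid[0:384,0:512]; w=pts(p,np.c_[u.ravel(),v.ravel()])
d=w[(abs(w[:,0]-.49)<.03)&(abs(w[:,1]-.0435)<.045)&(w[:,2]>.03)&(w[:,2]<.06)]
if len(d):
  print(len(d),np.percentile(d,[2,50,98],axis=0).round(4).tolist()); print(cv2.fitLine(d[:,:2].astype(np.float32),cv2.DIST_HUBER,0,.01,.01).ravel())
```

```text
873 [[0.4781, 0.0004, 0.0441], [0.4871, 0.0464, 0.049], [0.4956, 0.0869, 0.0512]]
[ 0.06592503 -0.99782455  0.4870584   0.0453289 ]
```

Scaled: 0.04 m / 0.8 = 0.05, -0.0015 m / 0.8 = -0.0019.

>>> step_hand:
  offsets: [0, -0.0019, 0.05, 0, 0, 0, 0, 0, 0.05, 0, 0, 0, 0, 0, 0.05, 0, 0, 0, 0, 0, 0.0438, 0, 0, 0, 0, 0, 0.0175, 0, 0, 0, 0, 0, 0.0063, 0, 0, 0, 0, 0, 0, 0, 0, 0, 0, 0, 0, 0, 0, 0]

```text
time: 18.95
eef_pos: [0.4897, 0.0423, 0.0441]
tool_rot: [0.0, 0.689, 0.724, 0.0]
ft_force: [0.5, 0.0, 0.2]
width: 0.0501
gripper_force: 0.0
```

>>> step_hand:
  offsets: [0, 0, 0, 0, 0, 0, 0, 0, 0, 0, 0, 0, 0, 0, 0, 0, 0, 0, 0, 0, 0, 0, 0, 0, 0, 0, 0, 0, 0, 0, 0, 0, 0, 0, 0, 0, 0, 0, 0, 0, 0, 0, 0, 0, 0, 0, 0, 0, 0, 0, 0, 0, 0, 0, 0, 0, 0, 0, 0, 0]
  finger_gap: 0
  grip_force: 40

```text
time: 19.78
eef_pos: [0.4871, 0.0432, 0.0437]
tool_rot: [-0.001, 0.689, 0.725, -0.001]
ft_force: [-4.1, 0.2, 5.3]
width: 0.0148
gripper_force: 40.0
```

The rod is gripped (opening ≈ 15 mm). Swinging up along the arc with the tool tilting half as much, first to about 0.4 rad.

The manual's scale: shifts go in shares of 80 cm and turns go in shares of 4 rad. Converting my numbers, -0.01 m / 0.8 = -0.0125, 0.0004 m / 0.8 = 0.0005, 0.02 rad / 4 = 0.005.

>>> step_hand:
  offsets: [0, 0.0003, -0.0125, 0.005, 0, 0, 0, 0.0005, -0.0125, 0.005, 0, 0, 0, 0.0008, -0.0125, 0.005, 0, 0, 0, 0.001, -0.0125, 0.005, 0, 0, 0, 0.0013, -0.0125, 0.005, 0, 0, 0, 0.0015, -0.0124, 0.005, 0, 0, 0, 0.0018, -0.0124, 0.005, 0, 0, 0, 0.002, -0.0124, 0.005, 0, 0, 0, 0.0023, -0.0123, 0.005, 0, 0, 0, 0.0025, -0.0123, 0.005, 0, 0]

```text
time: 20.62
eef_pos: [0.5065, 0.0442, 0.1405]
tool_rot: [-0.071, 0.685, 0.721, -0.075]
ft_force: [-1.9, 0.2, -3.5]
width: 0.015
gripper_force: 40.0
```

Scaled: -0.0098 m / 0.8 = -0.0123, -0.0097 m / 0.8 = -0.0121, 0.02 rad / 4 = 0.005.

>>> step_hand:
  offsets: [0, 0.0028, -0.0123, 0.005, 0, 0, 0, 0.003, -0.0121, 0.005, 0, 0, 0, 0.0033, -0.0121, 0.005, 0, 0, 0, 0.0035, -0.012, 0.005, 0, 0, 0, 0.0038, -0.0119, 0.005, 0, 0, 0, 0.0039, -0.0119, 0.005, 0, 0, 0, 0.0041, -0.0118, 0.005, 0, 0, 0, 0.0044, -0.0118, 0.005, 0, 0, 0, 0.0046, -0.0116, 0.005, 0, 0, 0, 0.0049, -0.0115, 0.005, 0, 0]

```text
time: 21.45
eef_pos: [0.5621, 0.0472, 0.2233]
tool_rot: [-0.14, 0.674, 0.71, -0.147]
ft_force: [-6.5, 0.3, 1.5]
width: 0.015
gripper_force: 40.0
```

>>> step_hand:
  offsets: [0, 0, 0, 0, 0, 0, 0, 0, 0, 0, 0, 0, 0, 0, 0, 0, 0, 0, 0, 0, 0, 0, 0, 0]

```text
time: 21.78
eef_pos: [0.562, 0.0472, 0.2232]
tool_rot: [-0.14, 0.674, 0.71, -0.147]
ft_force: [-6.7, 0.6, 1.8]
width: 0.0151
gripper_force: 40.0
```

Run:
```python
from h import *
s=bot.get_state(); print('th from tcp',np.arcsin((s['eef_pos'][2]-.0435)/.25))
v,u=np.mgrid[0:384,0:512]; UV=np.c_[u.ravel(),v.ravel()]; c,sn=np.cos(.05),np.sin(.05)
for n in ['side','scene']:
    p=cam(n); w=pts(p,UV); dx,dy=w[:,0]-.640,w[:,1]-.051; J=np.c_[c*dx+sn*dy,c*dy-sn*dx,w[:,2]]
    r=np.hypot(J[:,0]-.1,J[:,2]-.0425); a=np.arctan2(J[:,2]-.0425,.1-J[:,0])
    for nm,y0,y1,r1 in(('pointer',-.145,-.125,.16),('plate',-.117,-.06,.17)):
        k=(J[:,1]>y0)&(J[:,1]<y1)&(r>.05)&(r<r1)&(a>.5)&(a<1.1)&((r<.105)|(r>.122))
        q=J[k]; 
        if k.sum()>10:
            L=cv2.fitLine(q[:,[0,2]].astype(np.float32),cv2.DIST_HUBER,0,.01,.01).ravel(); print(n,nm,k.sum(),'fit',np.arctan(-L[1]/L[0]).round(3),'med a',np.median(a[k]).round(3))
    save(p,'end_%s.png'%n,(215,110,345,230),5)
```

```text
th from tcp 0.8022473724732077
side pointer 54 fit 0.794 med a 0.799
side plate 105 fit 0.785 med a 0.816
scene pointer 100 fit 0.822 med a 0.844
scene plate 478 fit 0.785 med a 0.838
```

View pics/end_side.png

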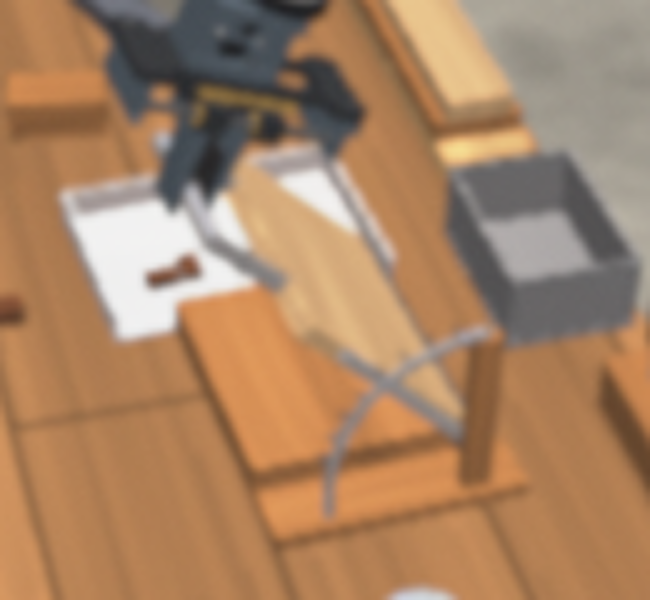

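The flap is up with its right edge in line with the pointer, whose tip is at crop (345,352). The chips lie in the tray at (175,270). The fits give the flap 0.785 and the pointer 0.79–0.82, so I raise it about 0.012 rad and let it settle.

Scaled: -0.0028 m / 0.8 = -0.0035, 0.0012 m / 0.8 = 0.0015, 0.006 rad / 4 = 0.0015.

>>> step_hand:
  offsets: [0, 0.0015, -0.0035, 0.0015, 0, 0, 0, 0, 0, 0, 0, 0, 0, 0, 0, 0, 0, 0, 0, 0, 0, 0, 0, 0, 0, 0, 0, 0, 0, 0, 0, 0, 0, 0, 0, 0]

```text
time: 22.38
eef_pos: [0.5641, 0.0473, 0.2253]
tool_rot: [-0.142, 0.674, 0.71, -0.149]
ft_force: [-6.3, -0.4, 3.0]
width: 0.0154
gripper_force: 40.0
```

```bash
python3 d.py | head -8; python3 m.py; python3 -c "
from cell import bot
s=bot.get_state();print(s['width'],s['gripper_force'],s['joint_velocities'])"
```

```text
wrist [354, 23, 17, 26, 378] jig med [-0.03   0.17   0.014] lo [-0.039  0.157  0.011] hi [-0.022  0.183  0.016]
wrist [396, 31, 28, 20, 477] jig med [0.02  0.161 0.014] lo [0.006 0.153 0.01 ] hi [0.033 0.171 0.016]
wrist [325, 36, 25, 18, 367] jig med [-0.057  0.162  0.014] lo [-0.07   0.153  0.007] hi [-0.044  0.171  0.016]
wrist [418, 54, 10, 5, 28] jig med [0.035 0.145 0.014] lo [0.03  0.142 0.012] hi [0.039 0.147 0.016]
wrist [507, 96, 5, 12, 19] jig med [ 0.125  0.1   -0.   ] lo [ 0.107  0.094 -0.003] hi [0.126 0.105 0.046]
wrist [278, 155, 45, 10, 214] jig med [-0.094  0.023 -0.   ] lo [-0.13   0.017 -0.002] hi [-0.068  0.029  0.002]
scene [292, 200, 37, 41, 178] jig med [ 0.108 -0.003  0.022] lo [ 0.105 -0.096 -0.003] hi [0.112 0.096 0.042]
scene [319, 210, 8, 8, 8] jig med [0.115 0.06  0.   ] lo [ 0.113  0.043 -0.005] hi [0.116 0.085 0.003]
[0.5641 0.0473 0.2253]
0.015030179625860235 39.99476373195648 [-9.87552916e-05 -6.64587180e-04 -2.78551856e-04 -9.73472490e-04
 -1.38601287e-03 -8.90780772e-04]
```

```bash
python3 -c "
from cell import bot
print(bot.close_job())"
```

```text
the job is handed in; nothing more can be done
None
```

I handed the job in: the four chips are in the catch tray, the scraper is back upright and released near its old spot, and the arm is holding the flap still by its handle, within about 0.02 rad of the pointer (≈ 0.80 rad) by camera; no verdict was returned.

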